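# Pack out a dop block in the clamping fixture

### The arm

A 6-joint arm with a two-finger parallel gripper is mounted at the origin on the work surface. World frame = base frame: x ahead of the robot, y to its left, z up, the work surface at z = 0. Lengths are in m, angles in degrees, forces in N, time in s.
With the tool pointing down it reaches from about 0.35 to 0.975 m from the base axis. Payload 7.1 kg.
Tool frame: the origin (TCP) lies on the mounting face of the last link; the fingertips stand 182 mm ahead of it and the grasp point (between the pads) lies 163 mm ahead of it (robot.tips_ahead is the y of the fingertips in the tool frame, in m); y points along the fingers, z is the direction in which the jaws open and shut, and the axes are right-handed (so a half turn about y gives the same grasp; the last joint's range is limited). The gripper opens to 88 mm and grips with 3 to 60 N. Pads are 20 mm wide; open, the fingers measure 115 mm over their backs; the gripper's body (75 mm by 178 mm) begins 61 mm behind the grasp point.
Start: joints at [-66.234, 24.242, 93.386, -0, 62.372, -1.089], TCP at [0.263, -0.567, 0.405] pointing down, gripper open.
Joint ranges: [-172.04, 172.04], [-51.8, 120.97], [4.93, 147.93], [-75.15, 255.16], [6.16, 154.13], [-145.62, 145.62]. Speed limits (degrees/s): [136.94, 136.94, 172.46, 180, 180, 180].

### API

Orientations are given as [roll, pitch, yaw] about the fixed x, y, z axes, in that order (R = Rz(yaw) Ry(pitch) Rx(roll)).
In Python, from workcell import get_obs, vision, job, robot gives the robot as it stands.
- The arm moves only by the tool step_arm, never from a script. Its arguments are lists of equal length, an entry for each row: "offset": the shift along the tool's x, y, z in mm, a list of three; "dr": the turn, a rotation vector about the tool's x, y, z in degrees, a list of three; "fingers": the gripper command: -1 is fully open, 1 is shut, values between are in proportion. A call has 1 to 10 rows; each row is the pose to reach, as a shift and turn from the pose commanded when the call began, along the tool's axes at that moment; what a row does not reach only later rows make up. A row lasts 1/8 s, in which the tool goes at most 62.5 mm and 10.7 degrees, less where a joint would pass 70% of its speed; a pose out of reach is approached as far as the arm can. A call with a gripper value outside its range is refused whole. The fingers move at their own pace and stop on an object; the grip force is fixed at half the most. Time passes only in rows, so rows that repeat a pose let the fingers close. It gives the time, the measured TCP pose, the force and the opening at its end, in the units of the state.
- get_obs(): the state, without advancing time (a new reading comes with each control period).
- vision.camera(name): name is "scene" or "top" or "wrist"; returns a dict with "img" (400x640x3 uint8, red, green, blue), "fx", "fy", "cx", "cy" (pixels), "origin" and "rotation" of the camera in the world. Camera axes: x right, y up, looking along -z (the intrinsics and any distortion apply to the point x, -y, -z); pixel columns grow to the right and rows downward; lengths in m; the calibration is good to about 2 mm. A picture is of the moment at which its call begins. There is no depth.
- job.hand_in(): hands the job in, once; it reports no verdict.
The state is a dict: "time_s": time; "joint_positions": joint angles; "qd": joint speeds; "joint_efforts": joint torques, N m; "tool_pos": TCP position; "tool_rot": TCP orientation; "force": force on the tool from outside, world axes, zero at the start; "wrist_torque": the same for the moment, N m; "width": opening from 0.0 (shut) to 1.0 (fully open).
Only numpy, scipy, OpenCV 4.12 (cv2) and the standard library are available. Lean on these libraries where they do the work, as an engineer would, in place of code of your own. Each camera call takes 0.05 s, during which the arm holds its last target. There are 200 camera calls.

### The job

First seat the square brass dop block upright and fully home in the square nest of the clamping fixture. Then stand packing plates one after another on edge, upright and square, in the gap between the block and the jaw, until the short-stroke sprung jaw closes on them before running out of travel (one or two plates are enough; leave any spare plate well away from the gap). Finish while holding: push the jaw firmly (about 10 N) against the packed plates and keep it pressed, without letting go, leaving the dish, gear plate, copper lap and citrine where they lie.

Things in the scene. Friction and masses are not known exactly. Their poses are not given: they have to be found in the camera images.
- nest (a point): centre of the floor of the square nest in the fixed clamping fixture (a bare metal plate 80 x 190 mm, 14 mm thick, bolted to the counter). The nest is 39 x 39 mm and 6 mm deep, its floor 8 mm above the counter. Axes: z up, y along the fixture from nest towards the jaw, x across. A fixed back stop 30 mm wide, 30 mm tall above the plate, stands at the nest's -y edge. Packing plates stand on the flat top of the fixture plate (6 mm above this point) between block and jaw.
- block_c (a point): centre of the brass dop block, 36 x 36 mm and 40 mm tall, 20 mm above its underside; a small tapered dop, 12 mm in diameter and 22 mm tall, stands on its top. About 0.35 kg. Its own x and y are square to its sides.
- plate0_c (a point): one of three identical plain steel packing plates standing on edge: 44 mm wide (own x), 12 mm thick (own y), 50 mm tall (own z). The point is its centre, 25 mm above its lower edge. About 0.18 kg, mass varies.
- plate1_c (a point): one of three identical plain steel packing plates standing on edge: 44 mm wide (own x), 12 mm thick (own y), 50 mm tall (own z). The point is its centre, 25 mm above its lower edge. About 0.18 kg, mass varies.
- plate2_c (a point): one of three identical plain steel packing plates standing on edge: 44 mm wide (own x), 12 mm thick (own y), 50 mm tall (own z). The point is its centre, 25 mm above its lower edge. About 0.18 kg, mass varies.
- jaw_face (a point): middle of the jaw's flat clamping face (30 mm wide, 29 mm tall, top 44 mm above the counter), facing the nest (-y of the nest's axes), in line with the nest's centre. The face moves with the jaw. Open, it stands 21 to 38 mm from the face of a block centred in the nest, different every time, because the grey clamp head behind it is locked at different places.
- jaw_post (a point): middle of the graspable part of the jaw's upright steel post, 26 mm behind the jaw face; the post is 24 mm wide across the fixture (nest x), 14 mm along it (nest y), and its top is 77 mm above the counter, 14 mm above this point; below, it is free down to 44 mm above the counter. Moves with the jaw.
- jaw (a joint): travel of the jaw towards the nest in m: 0 open (sprung open by a light spring of about 1 to 2 N), 0.018 at the end of its stroke. At the end of its stroke it stops hard even with nothing in front of it.
- dish: white porcelain spotting dish, 90 mm across, 18 mm tall; bystander. Origin at the centre of its underside.
- gear: steel index gear plate lying flat, about 107 mm across, 5 mm thick; bystander. Origin at the centre of its underside.
- lap: small copper lap lying flat, 90 mm across, 8 mm thick; bystander. Origin at the centre of its underside.
- citrine: citrine crystal lying down, 46 mm long (own x), about 20 mm thick; bystander. Origin under its middle.
There are look-alikes about, which are no part of the job. Several things look just like the part that bears nest: the one meant starts nearest to the robot's base. There is more than one size of the part that bears block_c; the job needs the larger.

How it is judged:
By the outcome, as a careful person would: the job done as asked, in the order asked, and still so for the second after the job is handed in, while the arm keeps its last pose, push and grip.
It also fails if it takes over 72 s, if anything falls off the work surface, if the arm or the gripper's body presses on something with over 40 N, if the wrist force passes 120 N, or if a joint passes its speed limit or range.

## Working session

There is one attempt and no reset: what is moved stays moved. The work goes in short steps, Python scripts to look and compute and a tool call to move; the robot and the scene stay as the last step left them, time stands still between calls to the robot, and variables do not carry over. Pictures are saved under pics/ and viewed, about 8 in all and at most 12, crops included, and the job is handed in when it is done.

Besides the shell and the picture viewer there is one more tool, called after "Call:" as name(argument=value, ...), one argument or row to a line, values as JSON. step_arm: Moves the arm, as the interface text tells. Its arguments: {"type":"object","properties":{"offset":{"type":"array"},"dr":{"type":"array"},"fingers":{"type":"array"}},"required":["offset","dr","fingers"]}

```bash
mkdir -p pics; ls; cat > h.py <<'E'
import numpy as np, cv2, sys
from scipy.spatial.transform import Rotation as R
from workcell import get_obs, vision, job, robot
def cam(n, save=None):
    c=vision.camera(n)
    if save: cv2.imwrite('pics/'+save, cv2.cvtColor(c['img'],cv2.COLOR_RGB2BGR))
    return c
def Rm(c): 
    r=np.array(c['rotation'],float)
    return r if r.shape==(3,3) else R.from_euler('xyz',r,degrees=True).as_matrix()
def ray(c,u,v):
    d=np.array([(u-c['cx'])/c['fx'],-(v-c['cy'])/c['fy'],-1.0])
    return np.array(c['origin']),Rm(c)@d
def onplane(c,u,v,z):
    o,d=ray(c,u,v); return o+d*(z-o[2])/d[2]
def proj(c,p):
    q=Rm(c).T@(np.array(p)-c['origin']); return c['cx']-c['fx']*q[0]/q[2], c['cy']+c['fy']*q[1]/q[2]
E
python3 - <<'E'
from h import *
for n in ['scene','top','wrist']:
    c=cam(n,n+'0.png'); print(n,{k:v for k,v in c.items() if k!='img'})
o=get_obs();print(o)
E
```

```text
pics
scene {'fx': 367.23545307921324, 'fy': 367.23545307921324, 'cx': 319.7718115929123, 'cy': 200.36381067964976, 'origin': array([1.29675428, 0.07237564, 0.55719675]), 'rotation': array([57.85670287,  1.09444736, 91.78446633])}
top {'fx': 371.4818226277718, 'fy': 371.4818226277718, 'cx': 317.71501323179564, 'cy': 199.64344879159003, 'origin': array([0.37914931, 0.06628479, 1.05808   ]), 'rotation': array([ 1.05137445e+01, -5.77838620e-02, -8.97357851e+01])}
wrist {'fx': 343.53458446034386, 'fy': 343.53458446034386, 'cx': 323.07559128915733, 'cy': 200.0955500233569, 'origin': array([ 0.3334679 , -0.53396266,  0.38328438]), 'rotation': array([-1.68344318e+01,  3.52592348e-02, -6.51623544e+01])}
{'time_s': 0.15, 'joint_positions': array([-6.62336912e+01,  2.42724821e+01,  9.34194170e+01,  5.93193041e-04,
        6.23709960e+01, -1.08933253e+00]), 'qd': array([-0.09834417, -0.12032034, -0.12961054, -0.03869509,  0.12995222,
        0.03373775]), 'joint_efforts': array([ 3.13964688e-05, -5.44981670e+01, -2.73919398e+01,  6.43174583e-02,
        2.05448165e-02, -8.74001194e-05]), 'tool_pos': array([ 0.26264277, -0.5669096 ,  0.40411419]), 'tool_rot': array([-9.00628737e+01,  1.72086993e-03, -1.55144635e+02]), 'force': array([ 0.4479695 , -0.5599633 , -0.69704176]), 'wrist_torque': array([ 0.04172896,  0.02306171, -0.02515231]), 'width': 0.995809623773809}
```

View pics/top0.png

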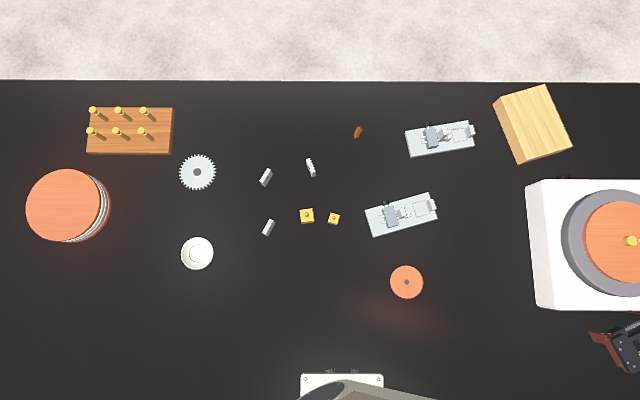

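View pics/scene0.png

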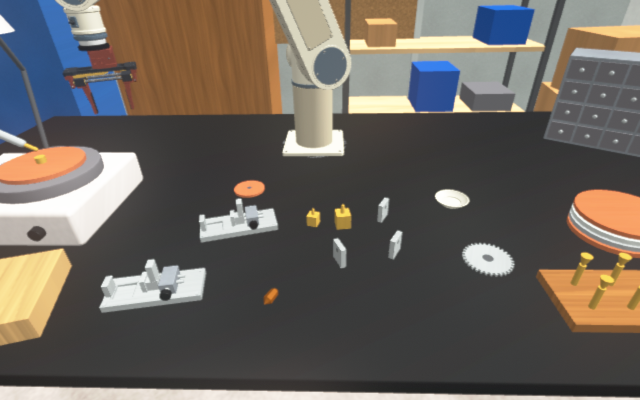

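Top view: near fixture ~(401,214), with the nest at its right end and the jaw at its left. Blocks are at (307,215), the large one, and (334,218), the small one. Plates are at (266,177), (311,167) and (268,227). The scene view agrees. Next I measure these coarsely.

```bash
python3 - <<'E'
from h import *
im=cv2.imread('pics/top0.png'); c=cam('top')
crop=cv2.resize(im[150:250,250:450],None,fx=4,fy=4,interpolation=cv2.INTER_CUBIC); cv2.imwrite('pics/crop1.png',crop)
hsv=cv2.cvtColor(im,cv2.COLOR_BGR2HSV)
def blobs(m,name,z):
    cs,_=cv2.findContours(m,cv2.RETR_EXTERNAL,cv2.CHAIN_APPROX_NONE)
    for k in cs:
        if cv2.contourArea(k)<25: continue
        (u,v),s,a=cv2.minAreaRect(k)
        if not(240<u<460 and 140<v<260): continue
        b=cv2.boxPoints(((u,v),s,a)); w=np.array([onplane(c,*p,z)[:2] for p in b])
        e=w[1]-w[0],w[2]-w[1]
        print(name,np.round([u,v],1),'ctr',w.mean(0).round(4),[(round(float(np.linalg.norm(x))*1e3,1),round(float(np.degrees(np.arctan2(x[1],x[0]))),1)) for x in e])
yel=cv2.inRange(hsv,(18,120,100),(35,255,255)); blobs(yel,'brass',.04)
gry=cv2.inRange(hsv,(0,0,90),(180,70,255)); blobs(gry,'grey',.05)
blobs(gry,'grey.014',.014)
E
```

```text
brass [333.4 218.4] ctr [0.5157 0.0226] [(29.9, -15.8), (27.7, -105.9)]
brass [306.6 215.5] ctr [0.5234 0.0967] [(38.0, -81.5), (39.5, -171.6)]
grey [268.3 227. ] ctr [0.49   0.2003] [(45.3, -28.2), (20.6, -119.3)]
grey [401.2 212.5] ctr [ 0.5321 -0.1633] [(197.3, -73.4), (88.7, -166.8)]
grey [265.8 176.9] ctr [0.6303 0.2114] [(50.4, -28.8), (24.0, -121.1)]
grey [310.5 167. ] ctr [0.6594 0.0868] [(18.2, -65.7), (55.8, -157.1)]
grey.014 [268.3 227. ] ctr [0.494 0.205] [(46.9, -28.2), (21.3, -119.3)]
grey.014 [401.2 212.5] ctr [ 0.5375 -0.1715] [(204.4, -73.4), (91.9, -166.8)]
grey.014 [265.8 176.9] ctr [0.6393 0.2165] [(52.1, -28.8), (24.9, -121.1)]
grey.014 [310.5 167. ] ctr [0.6694 0.0876] [(18.9, -65.7), (57.8, -157.1)]
```

View pics/crop1.png

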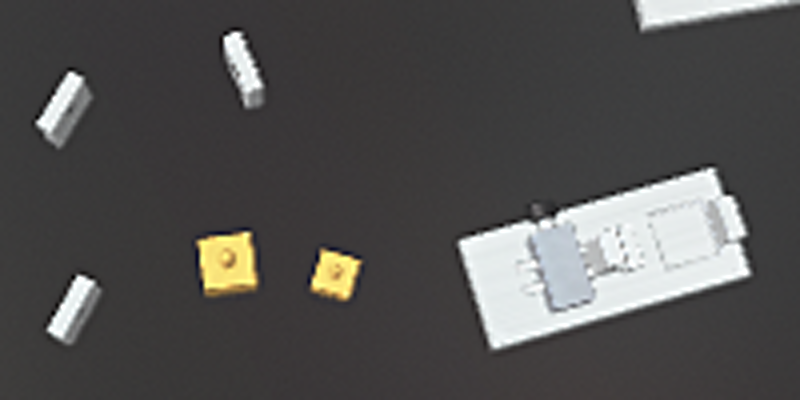

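Large block ≈(0.52,0.097), yaw ≈8°; nest at the right end of the near fixture, with nest yaw ≈16.6°. First move: go above the block.

```bash
cat >> h.py <<'E'
def go(x,y,z,psi):
    o=get_obs(); r=R.from_euler('xyz',o['tool_rot'],degrees=True); t=R.from_euler('xyz',[-90,0,psi],degrees=True)
    print('off',(r.inv().apply(np.array([x,y,z])-o['tool_pos'])*1e3).round(1),'dr',np.degrees((r.inv()*t).as_rotvec()).round(1),'t',o['time_s'])
E
python3 - <<'E'
from h import *
go(.520,.097,.38,-81.5)
E
```

```text
off [-512.6   24.7 -494.3] dr [  0.  -73.6  -0. ] t 0.2
```

Call:
step_arm(
  offset=[
    [-513, 25, -494],
    [-513, 25, -494],
    [-513, 25, -494],
    [-513, 25, -494],
    [-513, 25, -494],
    [-513, 25, -494],
    [-513, 25, -494],
    [-513, 25, -494],
    [-513, 25, -494],
    [-513, 25, -494],
  ],
  dr=[
    [0, -73.6, 0],
    [0, -73.6, 0],
    [0, -73.6, 0],
    [0, -73.6, 0],
    [0, -73.6, 0],
    [0, -73.6, 0],
    [0, -73.6, 0],
    [0, -73.6, 0],
    [0, -73.6, 0],
    [0, -73.6, 0],
  ],
  fingers=[-1, -1, -1, -1, -1, -1, -1, -1, -1, -1],
)

```text
time_s: 1.45
tool_pos: [0.4893, 0.0172, 0.3829]
tool_rot: [-90.0, -0.0, -81.5]
force: [0.4, -1.5, 0.4]
width: 0.998
```

```bash
python3 - <<'E'
from h import *
go(.520,.097,.38,-81.5)
E
```

```text
off [-74.4   2.9  42.1] dr [-0. -0.  0.] t 1.45
```

Call:
step_arm(
  offset=[
    [-74, 3, 42],
    [-74, 3, 42],
    [-74, 3, 42],
    [-74, 3, 42],
  ],
  dr=[
    [0, 0, 0],
    [0, 0, 0],
    [0, 0, 0],
    [0, 0, 0],
  ],
  fingers=[-1, -1, -1, -1],
)

```text
time_s: 1.95
tool_pos: [0.5191, 0.0939, 0.3795]
tool_rot: [-90.1, -0.0, -81.6]
force: [-0.4, -1.2, -0.4]
width: 1.003
```

```bash
cat >> h.py <<'E'
def quad(c,m,z,amin=300):
    """min-area rects of mask blobs as world corners on plane z"""
    cs,_=cv2.findContours(m,cv2.RETR_EXTERNAL,cv2.CHAIN_APPROX_NONE)
    for k in cs:
        if cv2.contourArea(k)<amin: continue
        w=np.array([onplane(c,*p,z)[:2] for p in k[:,0]+0.0])
        (x,y),s,a=cv2.minAreaRect((w*1e4).astype(np.float32))
        (u,v),_,_=cv2.minAreaRect(k)
        print('px',np.round([u,v]),'area',cv2.contourArea(k),'ctr',round(x/1e4,4),round(y/1e4,4),'size',np.round(np.array(s)/10,1),'ang',round(a,1))
E
python3 - <<'E'
from h import *
c=cam('wrist','w1.png'); print(get_obs()['tool_pos'])
hsv=cv2.cvtColor(c['img'],cv2.COLOR_RGB2HSV)
print(hsv[200:360:20,320].tolist())
for s in (60,110,160):
  quad(c,cv2.inRange(hsv,(15,100,s),(38,255,255)),.04)
E
```

```text
[0.51907556 0.0935618  0.37964145]
[[18, 115, 157], [15, 82, 125], [30, 71, 255], [30, 72, 255], [13, 41, 111], [10, 21, 109], [0, 0, 255], [120, 1, 244]]
px [582. 396.] area 671.0 ctr 0.8559 -0.1156 size [132.3   8.9] ang 8.6
px [518. 341.] area 854.5 ctr 0.7571 -0.0542 size [34.2 97.8] ang 25.2
px [128. 341.] area 898.5 ctr 0.3292 -0.118 size [98.9 37. ] ang 82.6
px [314. 243.] area 921.0 ctr 0.5173 0.0302 size [37.3 30.4] ang 73.8
px [331. 178.] area 1635.5 ctr 0.5241 0.0988 size [36.4 42.9] ang 8.4
px [582. 396.] area 671.0 ctr 0.8559 -0.1156 size [132.3   8.9] ang 8.6
px [518. 341.] area 854.5 ctr 0.7571 -0.0542 size [34.2 97.8] ang 25.2
px [128. 341.] area 898.5 ctr 0.3292 -0.118 size [98.9 37. ] ang 82.6
px [314. 243.] area 921.0 ctr 0.5173 0.0302 size [37.3 30.4] ang 73.8
px [331. 178.] area 1635.5 ctr 0.5241 0.0988 size [36.4 42.9] ang 8.4
px [583. 396.] area 669.5 ctr 0.8561 -0.1156 size [131.9   8.9] ang 8.6
px [518. 341.] area 829.5 ctr 0.757 -0.0545 size [33.4 97.5] ang 25.4
px [128. 341.] area 861.5 ctr 0.3299 -0.1184 size [97.9 34.1] ang 81.5
```

View pics/w1.png

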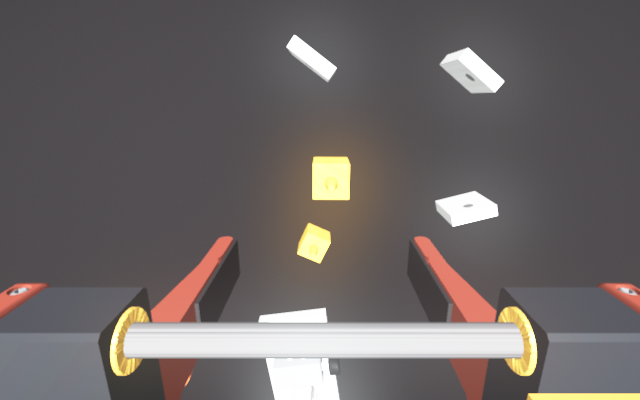

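Wrist view: the large block is at (331,178), sides at 8.4°, with its centre at about (0.5246,0.0954). Now descend and grip.

```bash
python3 - <<'E'
from h import *
go(.5246,.0954,.194,-81.6)
E
```

```text
off [ -1.  185.6   5.9] dr [0. 0. 0.] t 2.0
```

Call:
step_arm(
  offset=[
    [-1, 60, 6],
    [-1, 120, 6],
    [-1, 165, 6],
    [-1, 185, 6],
    [-1, 185, 6],
    [-1, 185, 6],
    [-1, 185, 6],
    [-1, 185, 6],
    [-1, 185, 6],
    [-1, 185, 6],
  ],
  dr=[
    [0, 0, 0],
    [0, 0, 0],
    [0, 0, 0],
    [0, 0, 0],
    [0, 0, 0],
    [0, 0, 0],
    [0, 0, 0],
    [0, 0, 0],
    [0, 0, 0],
    [0, 0, 0],
  ],
  fingers=[-1, -1, -1, -1, -1, 1, 1, 1, 1, 1],
)

```text
time_s: 3.25
tool_pos: [0.5253, 0.0965, 0.195]
tool_rot: [-90.0, 0.0, -81.5]
force: [-0.3, -0.8, -1.3]
width: 0.471
```

Call:
step_arm(
  offset=[
    [0, 0, 0],
    [0, 0, 0],
    [0, 0, 0],
    [0, -30, 0],
    [0, -90, 0],
    [0, -150, 0],
    [0, -160, 0],
    [0, -160, 0],
  ],
  dr=[
    [0, 0, 0],
    [0, 0, 0],
    [0, 0, 0],
    [0, 0, 0],
    [0, 0, 0],
    [0, 0, 0],
    [0, 0, 0],
    [0, 0, 0],
  ],
  fingers=[1, 1, 1, 1, 1, 1, 1, 1],
)

```text
time_s: 4.25
tool_pos: [0.5249, 0.0963, 0.3544]
tool_rot: [-90.0, -0.0, -81.5]
force: [-0.1, -0.7, -2.6]
width: 0.406
```

```bash
python3 - <<'E'
from h import *
c=cam('top'); n=onplane(c,421.3,208.8,.011); print(n)
go(n[0],n[1],.355,-73.4); print(get_obs()['width'],get_obs()['force'])
E
```

```text
[ 0.54831188 -0.22968267  0.011     ]
off [325.9  -1.7 -24.4] dr [ 0.1 -8.1 -0. ] t 4.3
0.4079168203499643 [ 0.1462908   0.23623647 -2.59738912]
```

Call:
step_arm(
  offset=[
    [326, -2, -24],
    [326, -2, -24],
    [326, -2, -24],
    [326, -2, -24],
    [326, -2, -24],
    [326, -2, -24],
    [326, -2, -24],
    [326, -2, -24],
    [326, -2, -24],
  ],
  dr=[
    [0, -8.1, 0],
    [0, -8.1, 0],
    [0, -8.1, 0],
    [0, -8.1, 0],
    [0, -8.1, 0],
    [0, -8.1, 0],
    [0, -8.1, 0],
    [0, -8.1, 0],
    [0, -8.1, 0],
  ],
  fingers=[1, 1, 1, 1, 1, 1, 1, 1, 1],
)

```text
time_s: 5.42
tool_pos: [0.5495, -0.228, 0.3563]
tool_rot: [-90.0, 0.0, -73.3]
force: [0.1, -0.5, -2.8]
width: 0.404
```

```bash
python3 - <<'E'
from h import *
c=cam('wrist','w2.png'); import pickle; pickle.dump(c,open('w2.pkl','wb'))
o=get_obs(); print(o['tool_pos'],o['tool_rot'])
E
```

```text
[ 0.549602   -0.22815834  0.3566373 ] [-9.00155214e+01  2.14690672e-02 -7.33366874e+01]
```

View pics/w2.png

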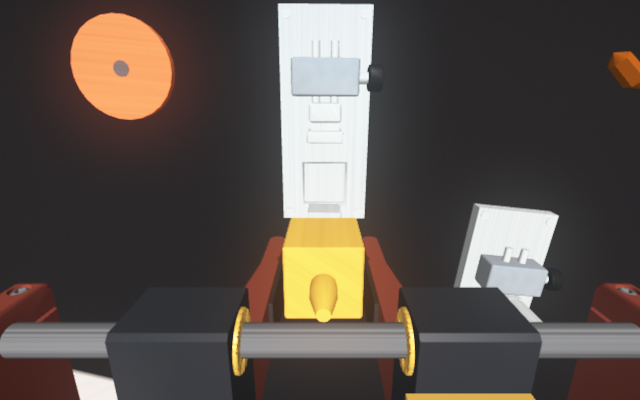

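Fixture column at x≈279–372: nest quad (303–347,162–203), jaw plate (307–343,130–143), post (308–341,104–121). The held block's top is at (323,268). A contrast crop will give edges.

```bash
python3 - <<'E'
from h import *; import pickle
c=pickle.load(open('w2.pkl','rb')); g=cv2.cvtColor(c['img'],cv2.COLOR_RGB2GRAY)
cr=g[90:225,270:380]; cr=cv2.createCLAHE(6,(4,4)).apply(cr)
cv2.imwrite('pics/c2.png',cv2.resize(cr,None,fx=4,fy=4,interpolation=cv2.INTER_CUBIC))
print('row182',g[182,296:354].tolist()); print('row172',g[172,296:354].tolist())
for u in (312,325,338): print('col',u,g[96:220,u].tolist())
m=(g>120).astype(np.uint8)*255; m[:,:200]=0; m[:,440:]=0; m[225:]=0
quad(c,m,.014,3000)
# side edges of fixture
for side in (0,1):
    P=[]
    for v in range(15,205,5):
        xs=np.where(g[v,255:400]>140)[0]+255
        # first/last run
        u=xs[0]-.5 if side==0 else xs[-1]+.5
        P.append(onplane(c,u,v,.014)[:2])
    P=np.array(P); 
    d=P-np.median(P,0); 
    l=cv2.fitLine(P.astype(np.float32),cv2.DIST_HUBER,0,0.0005,0.0001).ravel(); print(l, np.degrees(np.arctan2(l[1],l[0])))
E
```

```text
row182 [244, 244, 243, 242, 242, 240, 229, 197, 214, 241, 241, 241, 242, 242, 244, 244, 243, 243, 242, 242, 241, 240, 240, 241, 242, 242, 243, 242, 241, 241, 241, 240, 241, 242, 242, 242, 242, 242, 242, 242, 243, 243, 243, 243, 243, 242, 241, 236, 229, 223, 226, 242, 244, 244, 242, 239, 237, 238]
row172 [244, 245, 243, 242, 242, 238, 220, 189, 217, 242, 241, 240, 242, 243, 244, 243, 243, 243, 243, 242, 241, 240, 240, 241, 242, 243, 243, 242, 241, 241, 241, 240, 241, 242, 242, 242, 242, 242, 242, 242, 243, 243, 243, 243, 243, 242, 242, 241, 232, 203, 208, 232, 243, 244, 242, 240, 236, 237]
col 312 [174, 216, 217, 216, 216, 216, 221, 237, 246, 247, 247, 246, 245, 245, 245, 244, 244, 243, 242, 241, 241, 241, 242, 243, 235, 195, 191, 235, 245, 245, 245, 244, 245, 243, 237, 236, 245, 246, 246, 245, 245, 244, 244, 244, 243, 239, 220, 215, 240, 240, 240, 240, 240, 240, 240, 240, 240, 240, 240, 240, 240, 240, 240, 240, 240, 230, 187, 208, 243, 243, 242, 243, 243, 243, 243, 243, 243, 243, 243, 243, 243, 243, 243, 243, 243, 243, 243, 243, 243, 243, 243, 243, 243, 243, 243, 243, 243, 243, 243, 
[... 876 characters left out ...]
, 243, 237, 203, 205, 240, 245, 245, 245, 244, 244, 241, 234, 232, 246, 246, 246, 245, 245, 245, 245, 245, 244, 243, 232, 225, 242, 242, 242, 242, 242, 242, 242, 242, 242, 242, 242, 242, 242, 241, 242, 241, 241, 233, 200, 221, 243, 243, 243, 243, 243, 243, 243, 243, 243, 243, 243, 243, 243, 243, 243, 243, 243, 243, 243, 243, 243, 243, 243, 243, 243, 243, 243, 243, 243, 243, 243, 243, 243, 243, 243, 243, 243, 235, 228, 232, 215, 213, 209, 210, 211, 212, 213, 212, 224, 239, 244, 243, 243, 234, 203, 194]
px [326. 114.] area 19205.0 ctr 0.533 -0.175 size [ 80.7 197. ] ang 16.2
[ 0.28019604 -0.9599428   0.4886356  -0.16676639] -73.728096
[ 0.28138593 -0.95959467  0.5706646  -0.16060607] -73.65707
```

View pics/c2.png

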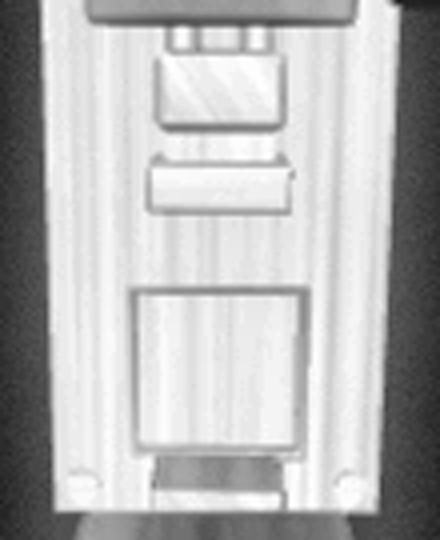

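```bash
python3 - <<'E'
from h import *; import pickle
c=pickle.load(open('w2.pkl','rb')); img=c['img']; hsv=cv2.cvtColor(img,cv2.COLOR_RGB2HSV)
ex=np.array([np.cos(np.radians(16.3)),np.sin(np.radians(16.3))]); ey=np.array([-ex[1],ex[0]])
N=[onplane(c,u,v,.014)[:2] for u,v in((302.5,182),(345.7,182),(324.2,161.8),(324.2,202.8))]
n=(N[0]@ex+N[1]@ex)/2*ex+(N[2]@ey+N[3]@ey)/2*ey
print('nest',n,'size',(N[0]-N[1])@ex,(N[2]-N[3])@ey)
# fixture centre line
e0=np.array([.4886,-.1668]);e1=np.array([.5707,-.1606]); print('centreline x off of nest',(e0+e1)@ex/2-n@ex,'w',(e1-e0)@ex)
j=onplane(c,325,142.7,.044)[:2]; p=onplane(c,324.5,121.5,.077)[:2];f=onplane(c,324.5,217.5,.014)[:2]
print('jaw face y rel nest',(j-n)@ey,(j-n)@ex,'gap',(j-n)@ey-.018,'post front',(p-n)@ey,(p-n)@ex,'fixture end',(f-n)@ey)
o=get_obs(); t=o['tool_pos'];print('tcp rel nest',(t[:2]-n)@ex,(t[:2]-n)@ey)
m=cv2.inRange(hsv,(15,100,60),(38,255,255)); 
m[:,:270]=0;m[:,380:]=0;m[:210]=0
for v in (225,245,260,300): 
    xs=np.where(m[v])[0]; print(v,xs[0],xs[-1])
for u in (295,350):
    ys=np.where(m[:,u])[0]; print('col',u,ys[0],ys[-1],hsv[ys[0]:ys[-1]+1:3,u,2].tolist())
ztop=t[2]-.155;zb=t[2]-.195
a=onplane(c,323,316.5,ztop)[:2];b=onplane(c,323,218,zb)[:2]
print('block -y edge',(a-n)@ey,'+y edge low',(b-n)@ey)
E
```

```text
nest [ 0.54875125 -0.22843219] size -0.04159297970468444 0.04061619805909794
centreline x off of nest -0.00016530678738863047 w 0.08054014806647175
jaw face y rel nest 0.042114349060041356 0.00045035332133731604 gap 0.024114349060041358 post front 0.06183610422711357 -0.0001794382195208381 fixture end -0.035590585521996454
tcp rel nest 0.0008934124702633721 2.4066845191896308e-05
225 288 358
245 283 363
260 282 364
300 283 363
col 295 218 318 [234, 233, 234, 236, 236, 237, 237, 238, 238, 239, 252, 253, 253, 253, 252, 251, 252, 252, 252, 253, 253, 252, 252, 252, 252, 252, 252, 252, 253, 253, 253, 252, 252, 250]
col 350 218 318 [232, 232, 232, 232, 233, 233, 234, 235, 236, 237, 252, 253, 252, 252, 252, 252, 251, 252, 252, 252, 252, 253, 253, 253, 253, 253, 252, 252, 252, 252, 252, 252, 252, 248]
block -y edge -0.016226020275268458 +y edge low 0.01686431207479781
```

Gap ≈24–25 mm, so one plate leaves ≈12.5 mm of the 18 mm stroke. Two would not fit. Now align above the nest.

```bash
python3 - <<'E'
from h import *; import pickle
c=pickle.load(open('w2.pkl','rb'))
ex=np.array([np.cos(np.radians(16.3)),np.sin(np.radians(16.3))]); n=np.array([.54875,-.22843])
print('block x rel nest by camera',(onplane(c,323.3,300,.2016)[:2]-n)@ex,(onplane(c,323.3,260,.2016)[:2]-n)@ex)
go(n[0],n[1],.215,-73.7)
E
```

```text
block x rel nest by camera -0.0004526025794879771 -0.0005759601059992458
off [ 1.000e-01  1.416e+02 -9.000e-01] dr [ 0.   0.4 -0. ] t 5.475
```

Call:
step_arm(
  offset=[
    [0, 50, 0],
    [0, 100, 0],
    [0, 130, 0],
    [0, 142, 0],
    [0, 142, 0],
    [0, 142, 0],
  ],
  dr=[
    [0, 0.4, 0],
    [0, 0.4, 0],
    [0, 0.4, 0],
    [0, 0.4, 0],
    [0, 0.4, 0],
    [0, 0.4, 0],
  ],
  fingers=[1, 1, 1, 1, 1, 1],
)

```text
time_s: 6.22
tool_pos: [0.55, -0.2295, 0.216]
tool_rot: [-89.9, -0.0, -73.8]
force: [-0.2, 2.0, -4.1]
width: 0.407
```

```bash
python3 - <<'E'
from h import *
c=cam('wrist','w3.png'); import pickle; pickle.dump(c,open('w3.pkl','wb'))
o=get_obs(); print(o['tool_pos'],o['tool_rot'],o['force'])
cv2.imwrite('pics/c3.png',cv2.resize(cv2.cvtColor(c['img'],cv2.COLOR_RGB2BGR)[130:330,220:430],None,fx=3,fy=3,interpolation=cv2.INTER_CUBIC)[:600])
go(.54875,-.22843,.203,-73.7)
E
```

```text
[ 0.54994241 -0.22949618  0.21607932] [-8.99168893e+01 -4.94567069e-02 -7.38418844e+01] [ 0.33968552  1.42494938 -3.61318845]
off [-1.4 13.1 -0.9] dr [-0.1 -0.1  0. ] t 6.275
```

View pics/c3.png

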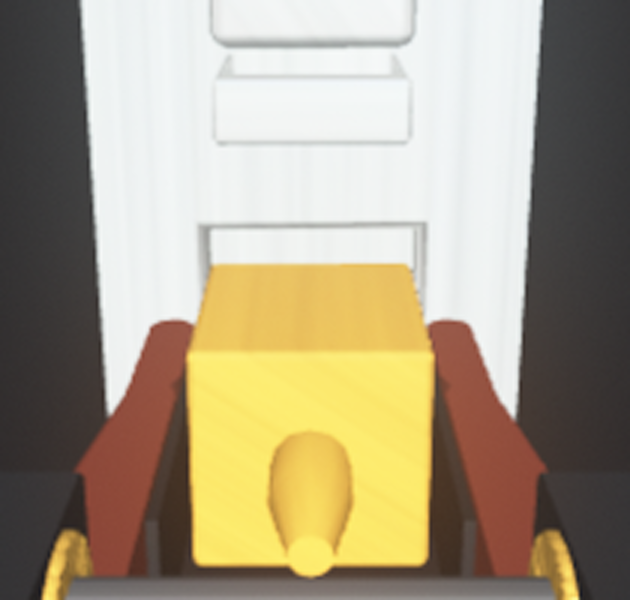

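```bash
python3 - <<'E'
from h import *; import pickle
c=pickle.load(open('w3.pkl','rb'))
ex=np.array([np.cos(np.radians(16.3)),np.sin(np.radians(16.3))]);ey=np.array([-ex[1],ex[0]])
P=lambda u,v,z:(lambda q:np.array([q@ex,q@ey]))(onplane(c,220+u/3,130+v/3,z)[:2]*1e3)
z=.2161-.195
l,r=P(209,265,z),P(415,265,z); a,b=P(199,222,.014),P(427,222,.014); t,t2=P(188,351,z+.04),P(434,351,z+.04)
print('block low edge',l,r,'top +y edge',t,t2,'nest edge',a,b,'top-y',P(310,567,z+.04),'jaw',P(312,142,.044),'postfront',P(312,45,.077))
E
```

```text
block low edge [ 444.40494916 -358.45635195] [ 481.3755865 -358.5533555] top +y edge [ 445.19635892 -356.94530173] [ 480.10328934 -357.03675   ] nest edge [ 442.08008091 -352.59789386] [ 484.12698165 -352.70829791] top-y [ 462.42139333 -392.76668624] jaw [ 462.88423434 -330.58077208] postfront [ 462.83597439 -311.56288234]
```

Call:
step_arm(
  offset=[
    [-2.2, 0, 0.3],
    [-2.2, 3, 0.3],
    [-2.2, 6, 0.3],
    [-2.2, 9, 0.3],
    [-2.2, 9, 0.3],
  ],
  dr=[
    [0, 0, 0],
    [0, 0, 0],
    [0, 0, 0],
    [0, 0, 0],
    [0, 0, 0],
  ],
  fingers=[1, 1, 1, 1, 1],
)

```text
time_s: 6.9
tool_pos: [0.549, -0.2274, 0.2053]
tool_rot: [-90.0, 0.0, -73.8]
force: [0.3, -0.9, -3.1]
width: 0.412
```

Call:
step_arm(
  offset=[
    [0, 1.5, 0],
    [0, 3, 0],
    [0, 3, 0],
    [0, 3.5, 0],
  ],
  dr=[
    [0, 0, 0],
    [0, 0, 0],
    [0, 0, 0],
    [0, 0, 0],
  ],
  fingers=[1, 1, 1, 1],
)

```text
time_s: 7.4
tool_pos: [0.5493, -0.2275, 0.2029]
tool_rot: [-90.0, -0.0, -73.8]
force: [-3.0, 1.4, 9.5]
width: 0.407
```

Call:
step_arm(
  offset=[
    [0, -0.7, 0],
    [0, -0.7, 0],
    [0, -0.7, 0],
    [0, -0.7, 0],
    [0, -40, 0],
    [0, -100, 0],
    [0, -140, 0],
    [0, -140, 0],
    [0, -140, 0],
  ],
  dr=[
    [0, 0, 0],
    [0, 0, 0],
    [0, 0, 0],
    [0, 0, 0],
    [0, 0, 0],
    [0, 0, 0],
    [0, 0, 0],
    [0, 0, 0],
    [0, 0, 0],
  ],
  fingers=[1, -1, -1, -1, -1, -1, -1, -1, -1],
)

```text
time_s: 8.52
tool_pos: [0.5488, -0.2272, 0.3416]
tool_rot: [-90.0, 0.0, -73.8]
force: [0.2, -0.2, 0.1]
width: 1.001
```

```bash
python3 - <<'E'
from h import *
c=cam('wrist','w4.png'); import pickle; pickle.dump(c,open('w4.pkl','wb'))
o=get_obs(); print(o['time_s'],o['tool_pos'],o['tool_rot'],o['force'])
cv2.imwrite('pics/c4.png',cv2.resize(cv2.cvtColor(c['img'],cv2.COLOR_RGB2BGR)[80:280,220:430],None,fx=3,fy=3,interpolation=cv2.INTER_CUBIC))
# plate coarse positions: next plate near (0.66,0.087) psi -67
go(.6594,.0868,.36,-67)
go(.49,.2003,.36,-118.5)
E
```

```text
8.575 [ 0.54862137 -0.22716437  0.34090237] [-9.00997646e+01  8.27408079e-02 -7.38461021e+01] [-0.91044551  0.59576052  0.0391257 ]
off [-270.8  -19.   193.7] dr [ 0.1 -6.8 -0.1] t 8.575
off [-426.9  -18.6   62.6] dr [ 0.1 44.7 -0. ] t 8.575
```

View pics/c4.png

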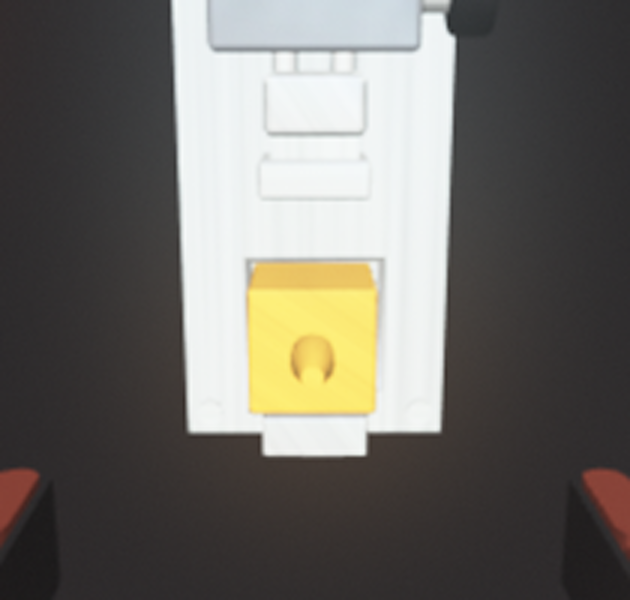

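Block sits upright inside the nest outline (crop (247–384,258)); jaw plate lower edge at v=198, block top edge at v=290. Now measure the gap and go to the plate nearest the fixture side.

```bash
python3 - <<'E'
from h import *; import pickle
c=pickle.load(open('w4.pkl','rb'))
ex=np.array([np.cos(np.radians(16.3)),np.sin(np.radians(16.3))]);ey=np.array([-ex[1],ex[0]])
P=lambda u,v,z:(lambda q:np.array([q@ex,q@ey]).round(4))(onplane(c,220+u/3,80+v/3,z)[:2]*1e3)
print('top +y edge',P(248,290,.048),P(376,290,.048),'-y',P(250,412,.048),P(374,412,.048))
print('jaw',P(260,198,.044),P(369,198,.044),'post front',P(265,133,.077),P(366,133,.077),'nest',P(246,259,.014),P(385,259,.014),'low edge',P(255,263,.01))
E
```

```text
top +y edge [ 444.6434 -355.2517] [ 479.3302 -355.3335] -y [ 444.5047 -390.3163] [ 479.3249 -390.3892]
jaw [ 448.1088 -330.9476] [ 477.3096 -331.0219] post front [ 451.1703 -311.3984] [ 474.5785 -311.4609] nest [ 442.0709 -353.4298] [ 484.058  -353.5315] low edge [ 444.5438 -355.468 ]
```

Call:
step_arm(
  offset=[
    [-271, -19, 194],
    [-271, -19, 194],
    [-271, -19, 194],
    [-271, -19, 194],
    [-271, -19, 194],
    [-271, -19, 194],
    [-271, -19, 194],
    [-271, -19, 194],
    [-271, -19, 194],
  ],
  dr=[
    [0, -6.8, 0],
    [0, -6.8, 0],
    [0, -6.8, 0],
    [0, -6.8, 0],
    [0, -6.8, 0],
    [0, -6.8, 0],
    [0, -6.8, 0],
    [0, -6.8, 0],
    [0, -6.8, 0],
  ],
  fingers=[-1, -1, -1, -1, -1, -1, -1, -1, -1],
)

```text
time_s: 9.7
tool_pos: [0.6598, 0.085, 0.3609]
tool_rot: [-90.1, 0.0, -67.2]
force: [-0.6, -0.6, 0.6]
width: 0.999
```

```bash
python3 - <<'E'
from h import *
c=cam('wrist','w5.png'); import pickle; pickle.dump(c,open('w5.pkl','wb'))
o=get_obs(); print(o['time_s'],o['tool_pos'],o['tool_rot'])
hsv=cv2.cvtColor(c['img'],cv2.COLOR_RGB2HSV)
print('exp px',proj(c,[.6594,.0868,.05]))
for t in (130,200,225,240): print(t);quad(c,cv2.inRange(hsv,(0,0,t),(180,60,255)),.05,200)
E
```

```text
9.75 [0.65986399 0.08520443 0.36114659] [-9.00294705e+01  1.02978421e-03 -6.71632535e+01]
exp px (np.float64(325.6436258203661), np.float64(189.09040618508163))
130
px [323. 340.] area 12906.5 ctr 0.7182 -0.0593 size [406.9  40.7] ang 22.9
px [131. 284.] area 2489.0 ctr 0.5263 -0.0714 size [76.8 53.1] ang 15.9
px [330. 186.] area 1191.5 ctr 0.6621 0.0903 size [44.  22.5] ang 22.9
px [597. 227.] area 4925.5 ctr 0.9054 0.138 size [ 76.3 122.1] ang 37.7
px [356.  34.] area 1389.5 ctr 0.6333 0.2095 size [18.4 44.3] ang 60.5
200
px [323. 342.] area 5180.5 ctr 0.7189 -0.0619 size [404.3  18.1] ang 22.9
px [130. 283.] area 2282.0 ctr 0.526 -0.0709 size [75.6 49.8] ang 16.3
px [330. 187.] area 1092.0 ctr 0.6627 0.0901 size [43.2 21.6] ang 22.9
px [597. 227.] area 4843.5 ctr 0.9057 0.1377 size [ 76.3 121.2] ang 37.7
px [360.  31.] area 908.0 ctr 0.6348 0.2123 size [12.  43.4] ang 60.7
225
px [130. 282.] area 2196.0 ctr 0.5257 -0.0698 size [75.5 47.2] ang 16.1
px [330. 187.] area 1082.0 ctr 0.6627 0.0901 size [43.2 21.6] ang 22.9
px [598. 227.] area 4768.0 ctr 0.906 0.138 size [ 75.4 121.2] ang 37.7
px [360.  31.] area 858.5 ctr 0.6349 0.2122 size [11.4 43.2] ang 60.7
240
px [130. 282.] area 2125.5 ctr 0.5254 -0.0696 size [74.2 45.8] ang 16.3
px [330. 186.] area 986.0 ctr 0.6625 0.0905 size [43.1 20.7] ang 22.9
px [598. 228.] area 4747.0 ctr 0.9063 0.1376 size [ 75.4 120.3] ang 37.7
px [360.  31.] area 836.5 ctr 0.6348 0.2124 size [11.2 43. ] ang 60.7
```

View pics/w5.png

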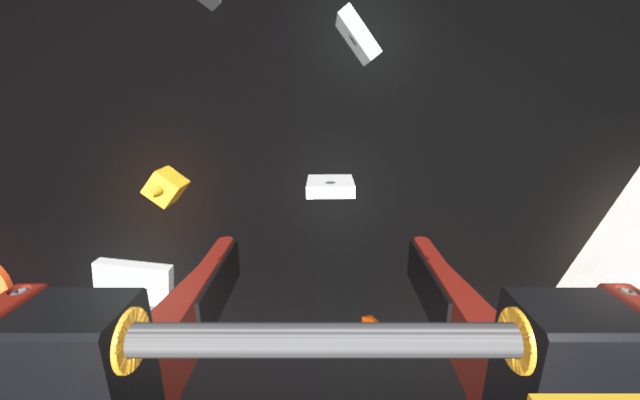

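Plate top strip is at (306–355,187–199), with its near face above it; the plate's top centre is ≈(0.6645,0.0858), long axis 22.9°. Gap ≈24.3 mm, confirming one plate. Grip it.

```bash
python3 - <<'E'
from h import *
go(.6645,.0858,.194,-67.1)
E
```

```text
off [  1.3 167.1   4.6] dr [ 0.  -0.1 -0. ] t 9.75
```

Call:
step_arm(
  offset=[
    [1.3, 55, 4.6],
    [1.3, 110, 4.6],
    [1.3, 150, 4.6],
    [1.3, 167, 4.6],
    [1.3, 167, 4.6],
    [1.3, 167, 4.6],
    [1.3, 167, 4.6],
    [1.3, 167, 4.6],
    [1.3, 167, 4.6],
    [1.3, 167, 4.6],
  ],
  dr=[
    [0, 0, 0],
    [0, 0, 0],
    [0, 0, 0],
    [0, 0, 0],
    [0, 0, 0],
    [0, 0, 0],
    [0, 0, 0],
    [0, 0, 0],
    [0, 0, 0],
    [0, 0, 0],
  ],
  fingers=[-1, -1, -1, -1, -1, 1, 1, 1, 1, 1],
)

```text
time_s: 11.0
tool_pos: [0.6649, 0.0875, 0.1945]
tool_rot: [-90.0, -0.0, -67.0]
force: [0.2, 0.4, 1.6]
width: 0.498
```

Call:
step_arm(
  offset=[
    [0, 0, 0],
    [0, 0, 0],
    [0, 0, 0],
    [0, 0, 0],
    [0, -30, 0],
    [0, -80, 0],
    [0, -110, 0],
    [0, -110, 0],
  ],
  dr=[
    [0, 0, 0],
    [0, 0, 0],
    [0, 0, 0],
    [0, 0, 0],
    [0, 0, 0],
    [0, 0, 0],
    [0, 0, 0],
    [0, 0, 0],
  ],
  fingers=[1, 1, 1, 1, 1, 1, 1, 1],
)

```text
time_s: 12.0
tool_pos: [0.6655, 0.0875, 0.3061]
tool_rot: [-89.8, -0.1, -67.0]
force: [0.8, -0.4, -1.6]
width: 0.496
```

```bash
python3 - <<'E'
from h import *
go(.5407,-.1993,.285,-73.7)
E
```

```text
off [ 215.4   20.5 -226.9] dr [-0.2  6.7  0.1] t 12.0
```

Call:
step_arm(
  offset=[
    [50, 0, -52],
    [100, 0, -105],
    [150, 0, -158],
    [190, 5, -200],
    [215, 20, -227],
    [215, 20, -227],
    [215, 20, -227],
    [215, 20, -227],
    [215, 20, -227],
  ],
  dr=[
    [0, 6.7, 0],
    [0, 6.7, 0],
    [0, 6.7, 0],
    [0, 6.7, 0],
    [0, 6.7, 0],
    [0, 6.7, 0],
    [0, 6.7, 0],
    [0, 6.7, 0],
    [0, 6.7, 0],
  ],
  fingers=[1, 1, 1, 1, 1, 1, 1, 1, 1],
)

```text
time_s: 13.12
tool_pos: [0.5403, -0.1978, 0.2842]
tool_rot: [-90.0, -0.0, -73.6]
force: [0.1, -0.5, -2.6]
width: 0.495
```

```bash
python3 - <<'E'
from h import *
c=cam('wrist','w6.png'); import pickle; pickle.dump(c,open('w6.pkl','wb'))
o=get_obs(); print(o['time_s'],o['tool_pos'],o['tool_rot'],o['force'])
go(.5407,-.1993,.250,-73.7)
im=cv2.cvtColor(c['img'],cv2.COLOR_RGB2BGR)[80:346,220:430]
cv2.imwrite('pics/c6.png',cv2.resize(im,None,fx=2.25,fy=2.25,interpolation=cv2.INTER_CUBIC))
E
```

```text
13.175 [ 0.54020291 -0.19796675  0.28433084] [-8.99846369e+01 -8.05669161e-03 -7.36412727e+01] [-0.28167456 -0.40229723 -1.8964928 ]
off [ 1.4 34.3  0.1] dr [-0.   0.1  0. ] t 13.175
```

View pics/c6.png

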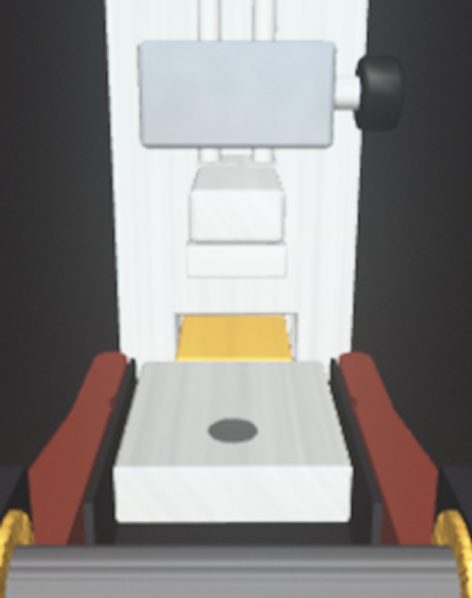

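```bash
python3 - <<'E'
from h import *; import pickle
c=pickle.load(open('w6.pkl','rb'))
ex=np.array([np.cos(np.radians(16.3)),np.sin(np.radians(16.3))]);ey=np.array([-ex[1],ex[0]])
P=lambda u,v,z:(lambda q:np.array([q@ex,q@ey]).round(1))(onplane(c,220+u/2.25,80+v/2.25,z)[:2]*1e3)
z=.2843-.1945
print('low +y edge',P(138,361,z),P(327,361,z),'top +y',P(115,467,z+.05),P(350,467,z+.05),'top -y',P(117,522,z+.05),P(349,522,z+.05))
print('jaw',P(187,277,.044),P(286,277,.044),'block low +y',P(178,316,.01))
t=get_obs()['tool_pos'][:2]*1e3; print('tcp',t@ex,t@ey)
E
```

```text
low +y edge [ 438.8 -338. ] [ 484.8 -337.9] top +y [ 440.5 -337. ] [ 483.1 -337. ] top -y [ 440.4 -348.6] [ 483.4 -348.5]
jaw [ 448.2 -330.8] [ 477.7 -330.8] block low +y [ 442.8 -355.7]
tcp 462.9269340557264 -341.62650156247565
```

Call:
step_arm(
  offset=[
    [0, 30, 0.5],
    [0, 55, 0.5],
    [0, 68, 0.5],
    [0, 72, 0.5],
    [0, 73, 0.5],
    [0, 73, 0.5],
  ],
  dr=[
    [0, 0, 0],
    [0, 0, 0],
    [0, 0, 0],
    [0, 0, 0],
    [0, 0, 0],
    [0, 0, 0],
  ],
  fingers=[1, 1, 1, 1, 1, 1],
)

```text
time_s: 13.92
tool_pos: [0.5405, -0.199, 0.212]
tool_rot: [-89.9, -0.0, -73.7]
force: [0.3, 0.1, -1.4]
width: 0.497
```

Call:
step_arm(
  offset=[
    [0, 2, 0],
    [0, 3.5, 0],
    [0, 4.3, 0],
    [0, 4.3, 0],
  ],
  dr=[
    [0, 0, 0],
    [0, 0, 0],
    [0, 0, 0],
    [0, 0, 0],
  ],
  fingers=[1, 1, 1, 1],
)

```text
time_s: 14.42
tool_pos: [0.5403, -0.199, 0.2085]
tool_rot: [-90.0, -0.0, -73.7]
force: [-3.8, 0.4, 12.1]
width: 0.499
```

Call:
step_arm(
  offset=[
    [0, -0.6, 0],
    [2, -0.6, 0],
    [4, -0.6, 0],
    [5, -0.6, 0],
    [5, -0.6, 0],
  ],
  dr=[
    [0, 0, 0],
    [0, 0, 0],
    [0, 0, 0],
    [0, 0, 0],
    [0, 0, 0],
  ],
  fingers=[1, 1, 1, 1, 1],
)

```text
time_s: 15.05
tool_pos: [0.5417, -0.2032, 0.2085]
tool_rot: [-90.0, 0.0, -73.8]
force: [-1.9, 5.2, 9.5]
width: 0.496
```

Call:
step_arm(
  offset=[
    [1, 0, 0],
    [2, 0, 0],
    [2, 0, 0],
  ],
  dr=[
    [0, 0, 0],
    [0, 0, 0],
    [0, 0, 0],
  ],
  fingers=[1, 1, 1],
)

```text
time_s: 15.42
tool_pos: [0.5422, -0.2048, 0.2085]
tool_rot: [-90.0, 0.1, -73.8]
force: [-2.2, 6.1, 10.6]
width: 0.503
```

Call:
step_arm(
  offset=[
    [0, -0.4, 0],
    [0, -0.4, 0],
    [0, -0.4, 0],
    [0, -0.4, 0],
    [0, -0.4, 0],
    [0, -40, 0],
    [0, -90, 0],
    [0, -130, 0],
    [0, -130, 0],
    [0, -130, 0],
  ],
  dr=[
    [0, 0, 0],
    [0, 0, 0],
    [0, 0, 0],
    [0, 0, 0],
    [0, 0, 0],
    [0, 0, 0],
    [0, 0, 0],
    [0, 0, 0],
    [0, 0, 0],
    [0, 0, 0],
  ],
  fingers=[1, -1, -1, -1, -1, -1, -1, -1, -1, -1],
)

```text
time_s: 16.68
tool_pos: [0.5417, -0.2055, 0.3369]
tool_rot: [-90.0, 0.0, -73.7]
force: [0.2, 0.2, 0.4]
width: 0.997
```

```bash
python3 - <<'E'
from h import *
c=cam('wrist','w7.png'); import pickle; pickle.dump(c,open('w7.pkl','wb'))
o=get_obs(); print(o['time_s'],o['tool_pos'],o['tool_rot'],o['force'])
go(.5307,-.1651,.229,-73.7)
im=cv2.cvtColor(c['img'],cv2.COLOR_RGB2BGR)[60:260,220:430]
cv2.imwrite('pics/c7.png',cv2.resize(im,None,fx=3,fy=3,interpolation=cv2.INTER_CUBIC))
E
```

```text
16.725 [ 0.54154677 -0.20541812  0.33625439] [-9.01017415e+01  7.86285795e-02 -7.37471073e+01] [-0.24202272  0.11945092 -0.66539292]
off [-41.6 107.3   1.1] dr [ 0.1 -0.  -0.1] t 16.725
```

View pics/c7.png

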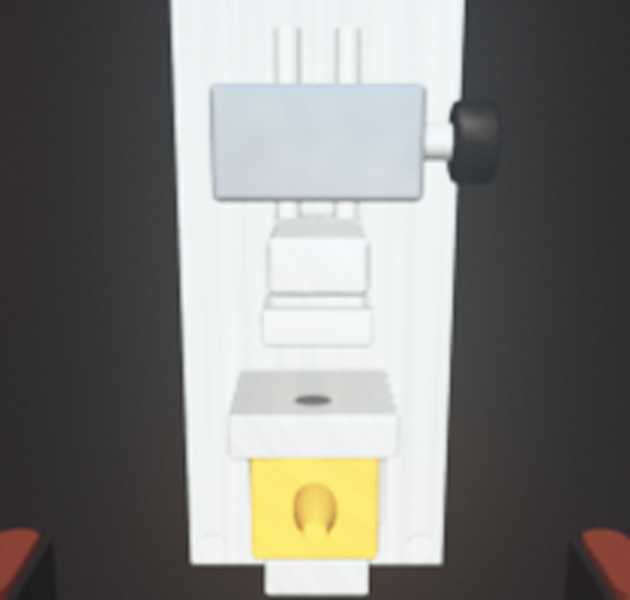

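Plate stands square against the block (top strip 230–398, 415–458); the jaw (262–373,308–345) and post (270–368,236–293) are clear. Check head clearance for the grasp on the post.

```bash
python3 - <<'E'
from h import *; import pickle
c=pickle.load(open('w7.pkl','rb'))
ex=np.array([np.cos(np.radians(16.3)),np.sin(np.radians(16.3))]);ey=np.array([-ex[1],ex[0]])
P=lambda u,v,z:(lambda q:np.array([q@ex,q@ey]).round(1))(onplane(c,220+u/3,60+v/3,z)[:2]*1e3)
print('head',[P(318,200,z) for z in (.04,.055,.07)],'post',P(270,236,.077),P(368,236,.077),P(319,293,.077),'jaw',P(318,345,.044),'plate',P(230,415,.064),P(398,415,.064),P(314,458,.064),'block -y',P(314,558,.048))
E
```

```text
head [array([ 462.9, -292.9]), array([ 462.8, -291.6]), array([ 462.7, -290.4])] post [ 451.6 -297.9] [ 474.2 -298. ] [ 462.9 -311.2] jaw [ 462.9 -331. ] plate [ 440.4 -344.7] [ 483.2 -344.8] [ 461.8 -356.3] block -y [ 461.9 -391.7]
```

Call:
step_arm(
  offset=[
    [-41.6, 0, 1.1],
    [-41.6, 50, 1.1],
    [-41.6, 90, 1.1],
    [-41.6, 105, 1.1],
    [-41.6, 106, 1.1],
    [-41.6, 106, 1.1],
    [-41.6, 106, 1.1],
    [-41.6, 106, 1.1],
    [-41.6, 106, 1.1],
    [-41.6, 106, 1.1],
  ],
  dr=[
    [0, 0, 0],
    [0, 0, 0],
    [0, 0, 0],
    [0, 0, 0],
    [0, 0, 0],
    [0, 0, 0],
    [0, 0, 0],
    [0, 0, 0],
    [0, 0, 0],
    [0, 0, 0],
  ],
  fingers=[-1, -1, -1, -1, -1, -1, 1, 1, 1, 1],
)

```text
time_s: 17.98
tool_pos: [0.5316, -0.1654, 0.2318]
tool_rot: [-90.0, -0.0, -73.7]
force: [0.8, 0.2, -1.2]
width: 0.582
```

Call:
step_arm(
  offset=[
    [0, 0, 0],
    [0, 0, 0],
    [0, 0, 0],
    [0, 0, 0],
    [0, 0, 0],
    [0, 0, 0],
    [0, 0, 0],
  ],
  dr=[
    [0, 0, 0],
    [0, 0, 0],
    [0, 0, 0],
    [0, 0, 0],
    [0, 0, 0],
    [0, 0, 0],
    [0, 0, 0],
  ],
  fingers=[1, 1, 1, 1, 1, 1, 1],
)

```text
time_s: 18.85
tool_pos: [0.5317, -0.1653, 0.2315]
tool_rot: [-90.0, -0.0, -73.7]
force: [3.4, 1.3, -2.1]
width: 0.268
```

Call:
step_arm(
  offset=[
    [3, 0, 0.4],
    [6, 0, 0.4],
    [9, 0, 0.4],
    [11, 0, 0.4],
    [12, 0, 0.4],
    [12, 0, 0.4],
  ],
  dr=[
    [0, 0, 0],
    [0, 0, 0],
    [0, 0, 0],
    [0, 0, 0],
    [0, 0, 0],
    [0, 0, 0],
  ],
  fingers=[1, 1, 1, 1, 1, 1],
)

```text
time_s: 19.6
tool_pos: [0.5352, -0.1768, 0.2315]
tool_rot: [-90.0, 0.0, -73.7]
force: [2.1, 1.5, -2.0]
width: 0.274
```

Call:
step_arm(
  offset=[
    [0.7, 0, 0.2],
    [1.4, 0, 0.2],
    [1.4, 0, 0.2],
    [1.4, 0, 0.2],
  ],
  dr=[
    [0, 0, 0],
    [0, 0, 0],
    [0, 0, 0],
    [0, 0, 0],
  ],
  fingers=[1, 1, 1, 1],
)

```text
time_s: 20.1
tool_pos: [0.5357, -0.1781, 0.2315]
tool_rot: [-90.0, 0.0, -73.7]
force: [-2.1, 1.4, -0.3]
width: 0.268
```

Call:
step_arm(
  offset=[
    [0.5, 0, -0.2],
    [1, 0, -0.2],
    [1, 0, -0.2],
    [1, 0, -0.2],
  ],
  dr=[
    [0, 0, 0],
    [0, 0, 0],
    [0, 0, 0],
    [0, 0, 0],
  ],
  fingers=[1, 1, 1, 1],
)

```text
time_s: 20.6
tool_pos: [0.5359, -0.1789, 0.2315]
tool_rot: [-90.0, 0.0, -73.7]
force: [-0.6, 4.4, 1.5]
width: 0.271
```

Call:
step_arm(
  offset=[
    [0.5, 0, 0],
    [0.8, 0, 0],
    [0.8, 0, 0],
    [0.8, 0, 0],
  ],
  dr=[
    [0, 0, 0],
    [0, 0, 0],
    [0, 0, 0],
    [0, 0, 0],
  ],
  fingers=[1, 1, 1, 1],
)

```text
time_s: 21.1
tool_pos: [0.536, -0.1793, 0.2315]
tool_rot: [-90.0, 0.1, -73.8]
force: [-1.5, 7.3, 1.9]
width: 0.268
```

Call:
step_arm(
  offset=[
    [0.5, 0, 0],
    [1, 0, 0],
    [1, 0, 0],
    [1, 0, 0],
    [1, 0, 0],
  ],
  dr=[
    [0, 0, 0],
    [0, 0, 0],
    [0, 0, 0],
    [0, 0, 0],
    [0, 0, 0],
  ],
  fingers=[1, 1, 1, 1, 1],
)

```text
time_s: 21.72
tool_pos: [0.5361, -0.1796, 0.2315]
tool_rot: [-90.0, 0.1, -73.8]
force: [-1.4, 12.6, 3.6]
width: 0.272
```

```bash
python3 - <<'E'
from h import *
o=get_obs(); print(o['time_s'],o['tool_pos'],o['force'],o['tool_pos'][:2]@np.array([-.2807,.9598]))
c=cam('wrist','w8.png')
cv2.imwrite('pics/c8.png',cv2.resize(cv2.cvtColor(c['img'],cv2.COLOR_RGB2BGR)[60:400,160:500],(600,600),interpolation=cv2.INTER_CUBIC))
E
```

```text
21.725 [ 0.53610742 -0.17961968  0.23151764] [-1.40891952 12.59509482  3.63480934] -0.3228843232632733
```

View pics/c8.png

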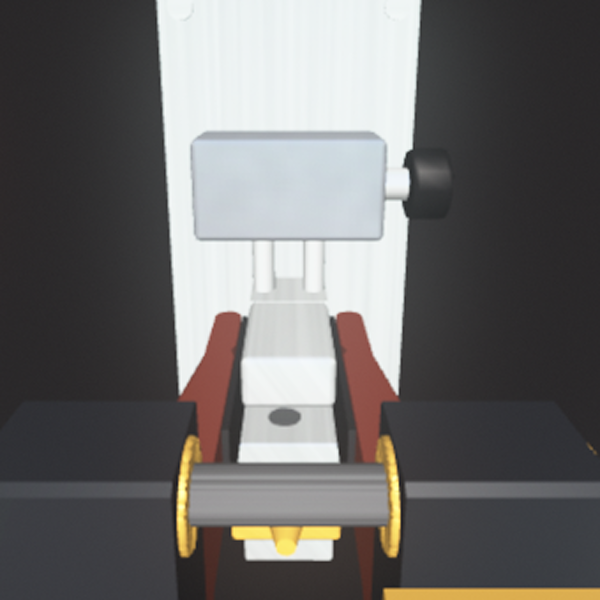

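The view shows the post gripped, the plate standing between jaw and block, and the head behind. Travel ≈15 mm (<18), push ≈12.5 N including spring. Next: check it holds steady, then hand in.

Call:
step_arm(
  offset=[
    [0, 0, 0],
    [0, 0, 0],
    [0, 0, 0],
    [0, 0, 0],
    [0, 0, 0],
    [0, 0, 0],
  ],
  dr=[
    [0, 0, 0],
    [0, 0, 0],
    [0, 0, 0],
    [0, 0, 0],
    [0, 0, 0],
    [0, 0, 0],
  ],
  fingers=[1, 1, 1, 1, 1, 1],
)

```text
time_s: 22.52
tool_pos: [0.5361, -0.1796, 0.2315]
tool_rot: [-90.0, 0.1, -73.8]
force: [-1.1, 13.1, 4.8]
width: 0.27
```

```bash
python3 -c "
from h import *
o=get_obs();print(o['time_s'],o['force'],o['width']);print(job.hand_in())"
```

```text
22.525 [-1.11083872 13.09326425  4.80540306] 0.2697120928674711
the job is handed in; nothing more can be done
None
```

I finished the job and handed it in at 22.5 s with the arm still gripping and pushing the jaw. I got no verdict back.

- **Block:** I put the large brass block in the nest of the fixture nearest the base. It touched down at the height expected for fully home, and the close-up showed it upright and square.
- **Packing:** The gap measured about 24 mm, so one plate was enough and two would not have fitted. I stood it on edge against the block; the picture showed it square and upright. The two spare plates and the dish, gear plate, lap and citrine stayed where they were.
- **Jaw:** I gripped the post and moved the jaw about 15 mm, short of the 18 mm stop, until it closed on the plate.
- **Final push:** The tool pushes with about 12.9 N, roughly 11 N of it on the plate after an assumed 1–2 N for the spring. It stayed within about 0.5 N over the last 0.75 s, with the grip steady.

**Disagreements:**
- **Nest alignment:** Camera and arm readings disagreed by about 1.5 mm when lining up the block. I went mainly by the camera, and the block entered without resistance.
- **Jaw travel:** The jaw travelled about 1 mm further than the 13.8 mm I predicted. I put that down to the plate and block settling and the arm flexing.
- **Side items:** I did not check the bystanders or spare plates in a final picture.

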